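# Run the press-to-run mixer in the eye clinic

### The arm

A 6-joint arm with a two-finger parallel gripper is mounted at the origin on the work surface. World frame = base frame: x ahead of the robot, y to its left, z up, the work surface at z = 0. Lengths are in m, angles in rad, forces in N, time in s.
With the tool pointing down it reaches from about 0.375 to 0.825 m from the base axis. Payload 5.5 kg.
Tool frame: the origin (TCP) lies at the very end of the fingers, on their centre line; the grasp point (between the pads) lies manip.tcp_to_grasp behind it (manip.tcp_to_grasp is the distance from the TCP to the grasp point, in m); z points along the fingers, y is the line along which they close (so a half turn about z gives the same grasp; the last joint's range is limited). The gripper opens to 85 mm and grips with 20 to 120 N. Pads are 22 mm wide; open, the fingers measure 114 mm over their backs; the gripper's body (76 mm by 85 mm) begins 54 mm behind the grasp point. The pads swing forward as they close: fully open they stand 13 mm farther back than shut.
Start: joints at [1.295, 0.314, -0.047, 1.21, 0, 1.571], TCP at [0.163, 0.577, 0.231] pointing down, gripper open.
Joint ranges: [-2.67, 2.67], [-0.69, 1.73], [-1.03, 1.25], [-2.08, 2.16], [-1.42, 1.45], [-3.14, 3.14]. Speed limits (rad/s): [2.39, 2.39, 3.01, 3.14, 3.14, 3.14].

### API

Orientations are given as a unit quaternion [x, y, z, w].
In Python, from rig import readout, eyes, manip gives the robot as it stands. The module is installed in compiled form; this text tells all that it offers.
- The arm moves only by the shell command python3 -m handwheel 'ROWS'. ROWS is text: rows parted by semicolons, each of 7 numbers parted by spaces: the shift along the world's x, y, z in m, then the turn, a rotation vector about the world's x, y, z in rad, then the opening, from -1 (shut) to 1 (fully open). A call has 1 to 20 rows; each row shifts and turns the commanded pose from where the row before left it; what a row does not reach is not made up. A row lasts 1/12 s, in which the tool goes at most 41.7 mm and 7.16 degrees, less where a joint would pass 70% of its speed; a pose out of reach is approached as far as the arm can. A call with a gripper value outside its range is refused whole. The fingers move at their own pace and stop on an object; the grip force is fixed at half the most. Time passes only in rows, so rows that do not move let the fingers close. It gives the time, the measured TCP pose, the force, the opening and the grip force at its end, in the units of the state.
- readout.sense(): the state, without advancing time (a new reading comes with each control period).
- eyes.capture(name): name is "side" or "top"; returns the picture (480x640x3 uint8, blue, green, red); there is no depth.
- eyes.calibration(name): a dict with "fx", "fy", "cx", "cy" (pixels), "extrinsics" (4x4, takes a point from world to camera coordinates). Camera axes: x right, y down, z forward; pixel columns grow to the right and rows downward; lengths in m; the calibration is good to about 2 mm. A picture is of the moment at which its call begins. calibration takes no time and is no camera call.
- manip.hand_in(): hands the job in; it is judged then, once.
The state is a dict: "time": time; "joints": joint angles; "joint_velocities": joint speeds; "joint_torque": joint torques, N m; "ee_pos": TCP position; "eef_rot": TCP orientation; "force": force on the tool from outside, world axes, zero at the start; "wrist_torque": the same for the moment, N m; "width": finger opening in m; "grasp_force": force on a finger pad.
Only numpy, scipy, OpenCV 4.12 (cv2) and the standard library are available. Lean on these libraries where they do the work, as an engineer would, in place of code of your own. Each camera call takes 0.05 s, during which the arm holds its last target. There are 200 camera calls.

### The job

First turn the air valve's lever from closed to fully open, up against its stop. Then take the round amber flask out of its cork ring and, keeping it upright, set it into the sprung steel ring of the mixer and press it down until that ring is level with the rim of the housing around it or a little below; finish while still holding it pressed down like that, since the mixer runs only as long as the flask is held down. Leave the valve open and the other things on the table where they are.

Things in the scene. Friction and masses are not known exactly. Their poses are not given: they have to be found in the camera images.
- flask: Closed round flask of amber glass, about 0.13 to 0.25 kg, 124 mm tall: a ball 62 mm in diameter, above it a straight neck 26 mm in diameter from 59 to 107 mm height, a lip 32 mm in diameter from 107 to 112 mm, and a black stopper 22 mm in diameter up to 124 mm. Origin at the lowest point of the ball, z up along the neck. It starts upright in the cork ring and can be gripped by the neck from above in any direction.
- rest: Fixed cork ring on the table, 90 mm across, 44 mm hole, 28 mm high, in which the flask stands at first (the flask's lowest point then 18.5 mm above the table). Origin at the centre of its underside.
- mixer: White mixer, fixed to the table: a base plate 160 x 110 x 22 mm (from 57 mm in front of the origin, -x, to 103 mm behind it, +x) with a round housing 94 mm across (wall 8 mm, 78 mm well) whose rim is 50 mm above the table, and a grey box 100 mm wide, 70 mm high, 60 to 100 mm behind the origin. Origin on the table under the centre of the well, z up.
- mixer_rim (a point): Centre of the round housing's mouth, level with its rim, 50 mm above the table.
- cradle_seat (a point): Centre of the top face of the sprung steel ring (71 mm across, 44 mm hole, 7 mm thick) in the mixer's well; moves down with the ring. 65 mm above the table when the ring is up. A flask seated in the ring has its lowest point 9 mm below this point.
- cradle (a joint): How far the sprung ring is pressed down, in m: 0 up (15 mm proud of the rim), 0.015 level with the rim, 0.020 at its bottom stop. The spring pushes up with 3 N at the top and 10.5 N at 0.015 (13 N at the stop); the flask's weight alone does not press it down.
- valve_base: Ball valve of brass on a copper pipe, fixed to the table on a steel plate 50 x 160 x 8 mm: the pipe (20 mm thick, 60 mm above the table) runs along this body's y. Origin at the centre of the plate's underside, below the lever's axis; z up.
- valve_axis (a point): Point on the valve lever's upright turning axis, at the underside of the lever, 88 mm above the table.
- valve_knob (a point): Centre of the top of the black upright round knob (16 mm in diameter, 34 mm tall, its top 128 mm above the table) at the end of the flat steel lever (16 mm wide, 6 mm thick), 72 mm from the lever's axis.
- valve (a joint): Angle of the valve's lever, in rad: 0 closed (the lever points along the -x of valve_base, square to the pipe), 1.571 fully open (the lever points along +y of valve_base, in line with the pipe); it turns clockwise seen from above as it opens, with stops at both ends, about 2 N at the knob, and stays where it is left.
- drops_tall: Bystander: white dropper bottle, 34 mm across, 75 mm tall; origin under its centre.
- jar: Bystander: small jar, 44 mm across, 48 mm tall; origin under its centre.
- torch: Bystander: metal pen torch lying down, 118 mm long, 18 mm wide; origin on the table under the middle of its thinner part.
- dish: Bystander: steel dish, 70 mm across, 22 mm high; origin under its centre.
- occluder: Bystander: flat black eye occluder lying down, 185 mm long with a round 60 mm paddle; origin under the middle of its handle.
- mug: Bystander: white mug, 72 mm across, 85 mm high; origin under its centre.
Mind the look-alikes: they are no part of the job. Leave any green, purple or turquoise look-alike of the flask alone.

How it is judged:
On the way, in this order (a step that is already met when the one before it is completed fails the run):
1. the valve is fully open (value of joint valve above 1.42 rad), for 0.2 s.
2. the flask is lifted clear out of the cork ring (height (world z) of flask above 0.045 m and distance between flask and rest above 0.04 m and contact force between the fingers and flask above 1 N), for 0.1 s.
3. the flask sits in the sprung ring and presses it down (horizontal distance between flask and cradle_seat below 0.006 m and z of flask in the frame of cradle_seat below -0.005 m and angle between flask's own z axis and vertical below 0.17 rad and value of joint cradle above 0.013 m and contact force between flask and mixer above 5 N and contact force between the fingers and flask above 3 N), for 0.5 s.
At the end, for the whole second after the job is handed in: Fingers still hold (over 3 N) the resting flask, within 0.17 rad of upright and 6 mm of the sprung ring's centre, at least 5 mm below its top face, pressing the mixer with over 5 N; ring at least 13 mm down of 20 (level is 15); valve at 1.38 rad or more (all of step 3 and value of joint valve above 1.38 rad and linear speed of flask below 0.02 m/s); the arm keeps its last pose, push and grip.
It fails at once if another thing on the table is shifted by more than 30 mm (distance of any of drops_tall, jar, torch, dish, occluder, mug from where it was at the start of the episode above 0.03 m).
It fails at once if the flask is tipped by more than 0.6 rad (angle between flask's own z axis and vertical above 0.6 rad).
It also fails if it takes over 61 s, if anything falls off the work surface, if the arm or the gripper's body presses on something with over 40 N, if the wrist force passes 120 N, or if a joint passes its speed limit or range.

## Working session

There is one attempt and no reset: what is moved stays moved. The work goes in short steps, Python scripts to look and compute and a shell command to move; the robot and the scene stay as the last step left them, time stands still between calls to the robot, and variables do not carry over. Pictures are saved under pics/ and viewed, at most 12 in all, crops included, and the job is handed in when it is done.

```bash
mkdir -p pics
cat > h.py <<'E'
import numpy as np, cv2
from rig import readout, eyes, manip
def ray(cam,u,v):
    c=eyes.calibration(cam);E=np.array(c["extrinsics"]);R=E[:3,:3];t=E[:3,3]
    o=-R.T@t;d=R.T@np.array([(u-c["cx"])/c["fx"],(v-c["cy"])/c["fy"],1]);return o,d
def atz(cam,u,v,z):
    o,d=ray(cam,u,v);return o+d*(z-o[2])/d[2]
def proj(cam,p):
    c=eyes.calibration(cam);E=np.array(c["extrinsics"]);q=E[:3,:3]@np.array(p)+E[:3,3]
    return np.round([c["fx"]*q[0]/q[2]+c["cx"],c["fy"]*q[1]/q[2]+c["cy"]],1)
def tri(a,b):
    (o1,d1),(o2,d2)=ray("top",*a),ray("side",*b)
    s=np.linalg.lstsq(np.c_[d1,-d2],o2-o1,rcond=None)[0]
    p,q=o1+s[0]*d1,o2+s[1]*d2;return (p+q)/2,np.linalg.norm(p-q)
E
python3 - <<'E'
from h import *
for n in("top","side"):
    cv2.imwrite(f"pics/{n}0.png",eyes.capture(n)); print(n,ray(n,320,240))
s=readout.sense();print({k:np.round(v,3) for k,v in s.items()},manip.tcp_to_grasp)
E
```

```text
top (array([ 0.34136589, -0.07813039,  1.10270647]), array([ 0.19794689,  0.00100555, -0.9802907 ]))
side (array([0.45550619, 0.67874165, 0.85705639]), array([ 0.08913299, -0.67130202, -0.73627023]))
{'time': np.float64(0.1), 'joints': array([ 1.295,  0.314, -0.048,  1.21 ,  0.   ,  1.571]), 'joint_velocities': array([-0.001,  0.   ,  0.004, -0.001,  0.   , -0.001]), 'joint_torque': array([-0.0000e+00, -5.4076e+01,  3.4054e+01,  1.1000e-02, -0.0000e+00,
        0.0000e+00]), 'ee_pos': array([0.163, 0.577, 0.231]), 'eef_rot': array([ 0.137,  0.991, -0.001, -0.   ]), 'force': array([-0.055, -0.157, -0.092]), 'wrist_torque': array([0.094, 0.014, 0.007]), 'grasp_force': np.float64(0.0), 'width': np.float64(0.085)} 0.0187
```

View pics/top0.png

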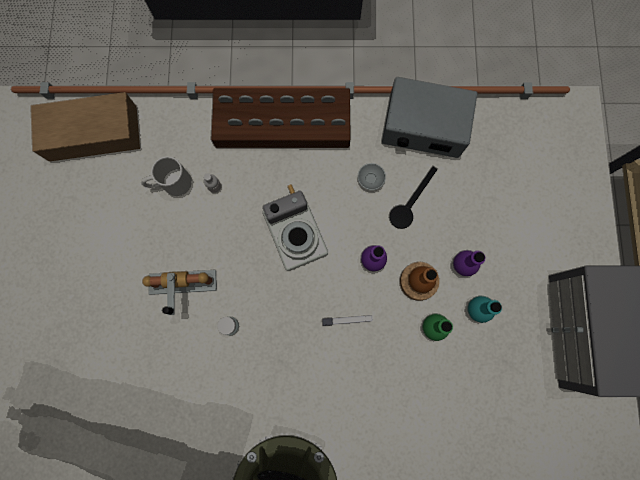

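View pics/side0.png

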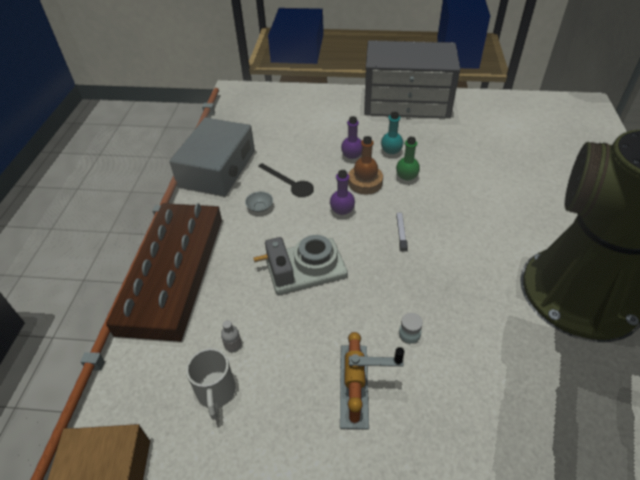

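The top view shows five flasks: purple (374,257), purple (467,263), turquoise (483,309), green (436,327) and amber (420,281). Only the amber one stands in the cork ring and has the right colour, so it is the target. The valve is at (175,283) with its knob at (168,310), and the mixer is at (298,238). I'll confirm with enlarged crops.

Run:
```python
from h import *
t=cv2.imread("pics/top0.png");s=cv2.imread("pics/side0.png")
def crop(im,u,v,w=66,h=75): 
    return cv2.resize(im[v:v+h,u:u+w],None,fx=4,fy=4,interpolation=cv2.INTER_CUBIC)
def rowi(im,l): return np.hstack([crop(im,*a) for a in l])
o=np.vstack([rowi(t,[(145,255),(265,200),(390,245)]),rowi(s,[(342,330),(285,220),(335,130)])])
cv2.imwrite("pics/crop0.png",o);print(o.shape)
```

```text
(600, 792, 3)
```

View pics/crop0.png

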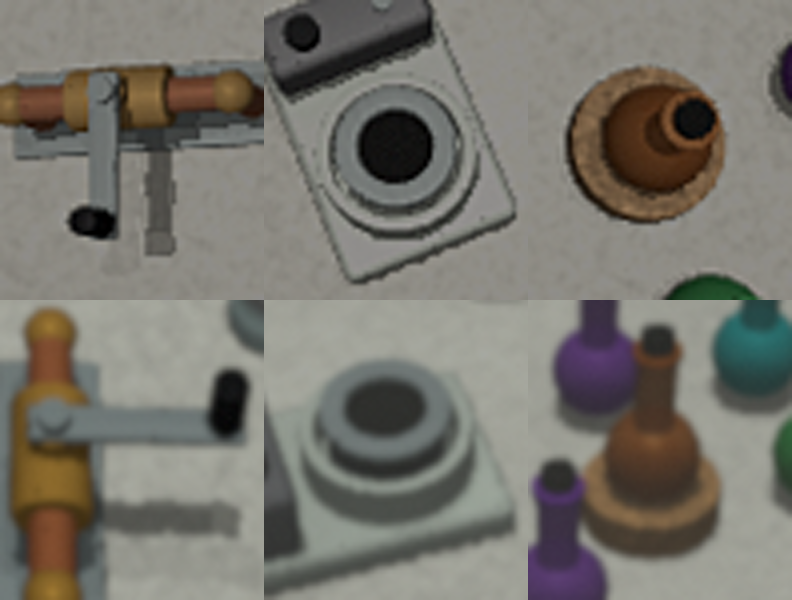

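The crops confirm the amber flask in the cork ring: stopper top at (432,274.5) in the top view and (368,138.5) in the side view. They also show the ring at top (297.5,236.5) and side (315,247), and the knob top at top (165.5,310) and side (400,350).

Run:
```python
from h import *
for n,a,b,z in [("knob",(165.5,310.2),(400,350),.128),("axis",(171.5,277.5),(355,358.7),.098),("ring",(297.5,236.5),(315.2,247),.065),("stopper",(432.2,274.5),(367.8,138.5),.1425)]:
    p,e=tri(a,b);print(n,p.round(4),round(e,4),"top@z",atz("top",*a,z).round(4),"side@z",atz("side",*b,z).round(4),"r",np.hypot(*p[:2]).round(3))
for n,uv,z in [("cork",(390+120/4,245+143/4),.02),("jar",(229,323),.048),("drops",(211,178),.075),("mug",(166,165),.085),("green",(443,326),.124),("purple1",(378,251),.124),("purple2",(478,257),.124),("teal",(492,308),.124),("dish",(371,177),.02),("torch",(348,321),.02),("occl",(401,217),0),("greybox",(288,203),.07)]:
    print(n,atz("top",*uv,z).round(3))
```

```text
knob [0.3885 0.2454 0.1268] 0.0001 top@z [0.3884 0.245  0.128 ] side@z [0.3886 0.2461 0.128 ] r 0.459
axis [0.4611 0.248  0.0927] 0.0 top@z [0.4605 0.2463 0.098 ] side@z [0.461  0.2511 0.098 ] r 0.524
ring [ 0.5598 -0.0254  0.0618] 0.0002 top@z [ 0.559  -0.0256  0.065 ] side@z [ 0.5595 -0.0226  0.065 ] r 0.56
stopper [ 0.4624 -0.3116  0.1398] 0.0003 top@z [ 0.4622 -0.311   0.1425] side@z [ 0.4623 -0.3079  0.1425] r 0.558
cork [ 0.463 -0.311  0.02 ]
jar [0.364 0.127 0.048]
drops [0.695 0.176 0.075]
mug [0.723 0.279 0.085]
green [ 0.357 -0.333  0.124]
purple1 [ 0.515 -0.202  0.124]
purple2 [ 0.502 -0.415  0.124]
teal [ 0.394 -0.438  0.124]
dish [ 0.717 -0.202  0.02 ]
torch [ 0.37  -0.142  0.02 ]
occl [ 0.622 -0.275  0.   ]
greybox [ 0.637 -0.003  0.07 ]
```

```bash
python3 -m handwheel '0.019 -0.0276 0 0 0 0.023 0;0.019 -0.0276 0 0 0 0.023 0;0.019 -0.0276 0 0 0 0.023 0;0.019 -0.0276 0 0 0 0.023 0;0.019 -0.0276 0 0 0 0.023 0;0.019 -0.0276 0 0 0 0.023 0;0.019 -0.0276 0 0 0 0.023 0;0.019 -0.0276 0 0 0 0.023 0;0.019 -0.0276 0 0 0 0.023 0;0.019 -0.0276 0 0 0 0.023 0;0.019 -0.0276 0 0 0 0.023 0;0.0165 -0.0279 0 0 0 0.023 0;0 0 0 0 0 0 0;0 0 0 0 0 0 0'
```

```text
time: 1.27
ee_pos: [0.3893, 0.2445, 0.231]
eef_rot: [0.002, 1.0, -0.0, -0.0]
force: [-0.2, -0.3, -0.2]
width: 0.0424
grasp_force: 0.0
```

```bash
python3 -m handwheel '-0.0005 0.001 -0.03 0 0 0 0;0 0 -0.03 0 0 0 0;0 0 -0.03 0 0 0 0;0 0 -0.02 0 0 0 0;0 0 -0.01 0 0 0 0;0 0 -0.01 0 0 0 0;0 0 0 0 0 0 0;0 0 0 0 0 0 -1;0 0 0 0 0 0 -1;0 0 0 0 0 0 -1;0 0 0 0 0 0 -1;0 0 0 0 0 0 -1;0 0 0 0 0 0 -1'
python3 - <<'E'
from h import *
t=eyes.capture("top");s=eyes.capture("side")
o=np.hstack([cv2.resize(t[230:350,120:250],(390,360)),cv2.resize(s[290:410,320:450],(390,360))]);cv2.imwrite("pics/grip1.png",o)
E
```

```text
time: 2.35
ee_pos: [0.3892, 0.2476, 0.1026]
eef_rot: [-0.0, 1.0, 0.001, 0.001]
force: [-1.1, -0.1, 6.5]
width: 0.0138
grasp_force: 58.7
```

View pics/grip1.png

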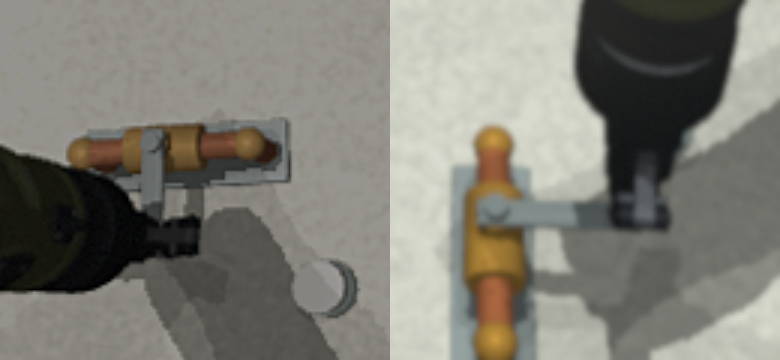

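The fingers hold the knob (width 13.8 mm, 59 N). Next is the clockwise arc.

```bash
python3 -m handwheel '0.0003 0.0063 0 0 0 -0.0873 -1;0.0008 0.0062 0 0 0 -0.0873 -1;0.0014 0.0061 0 0 0 -0.0873 -1;0.0019 0.006 0 0 0 -0.0873 -1;0.0024 0.0058 0 0 0 -0.0873 -1;0.0029 0.0056 0 0 0 -0.0873 -1;0.0034 0.0053 0 0 0 -0.0873 -1;0.0038 0.005 0 0 0 -0.0873 -1;0.0042 0.0046 0 0 0 -0.0873 -1;0.0046 0.0042 0 0 0 -0.0873 -1;0.005 0.0038 0 0 0 -0.0873 -1;0.0053 0.0034 0 0 0 -0.0873 -1;0.0056 0.0029 0 0 0 -0.0873 -1;0.0058 0.0024 0 0 0 -0.0873 -1;0.006 0.0019 0 0 0 -0.0873 -1;0.0061 0.0014 0 0 0 -0.0873 -1;0.0062 0.0008 0 0 0 -0.0873 -1;0.0063 0.0003 0 0 0 -0.0873 -1;0 0 0 0 0 0 -1;0 0 0 0 0 0 -1'
python3 - <<'E'
from h import *
t=eyes.capture("top");s=eyes.capture("side")
o=np.hstack([cv2.resize(t[230:350,120:250],(390,360)),cv2.resize(s[320:440,320:450],(390,360))]);cv2.imwrite("pics/open1.png",o)
E
```

```text
time: 4.12
ee_pos: [0.457, 0.3228, 0.1026]
eef_rot: [0.706, 0.708, 0.001, -0.006]
force: [-14.8, 10.0, 9.7]
width: 0.0139
grasp_force: 59.6
```

View pics/open1.png

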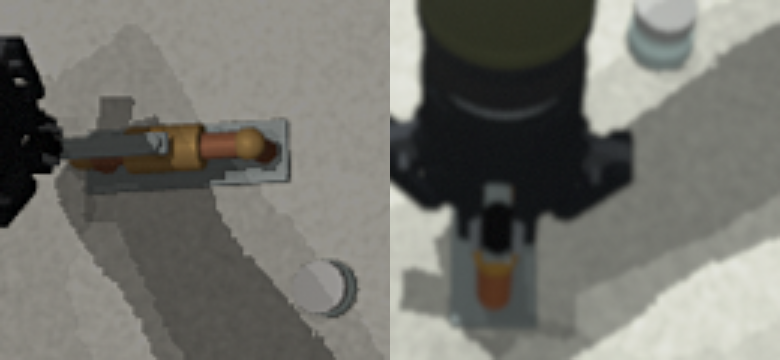

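The lever lies in line with the pipe, and the reaction of about 15 N against the motion shows it is at its stop. I'll release and rise.

```bash
python3 -m handwheel '0.001 0 0 0 0 0 -1;0 0 0 0 0 0 -1;0 0 0 0 0 0 0;0 0 0 0 0 0 0;0 0 0 0 0 0 0;0 0 0 0 0 0 0;0 0 0.03 0 0 0 0;0 0 0.04 0 0 0 0;0 0 0.04 0 0 0 0;0 0 0.04 0 0 0 0;0 0 0 0 0 0 0'
python3 - <<'E'
from h import *
cv2.imwrite("pics/top2.png",eyes.capture("top"))
E
```

```text
time: 5.13
ee_pos: [0.4651, 0.3207, 0.2599]
eef_rot: [0.707, 0.707, 0.006, 0.001]
force: [0.9, 0.5, 0.4]
width: 0.0425
grasp_force: 0.0
```

```bash
python3 -m handwheel '0 -0.035 0 0 0 -0.029 0.3;0 -0.035 0 0 0 -0.029 0.3;0 -0.035 0 0 0 -0.029 0.3;0 -0.035 0 0 0 -0.029 0.3;0 -0.035 0 0 0 -0.029 0.3;0 -0.035 0 0 0 -0.029 0.3;0 -0.035 0 0 0 -0.029 0.3;0 -0.035 0 0 0 -0.029 0.3;0 -0.035 0 0 0 -0.029 0.3;0 -0.035 0 0 0 -0.029 0.3;0 -0.035 0 0 0 -0.029 0.3;0 -0.035 0 0 0 -0.029 0.3;0 -0.035 0 0 0 -0.029 0.3;0 -0.035 0 0 0 -0.029 0.3;0 -0.035 0 0 0 -0.029 0.3;0 -0.035 0 0 0 -0.029 0.3;0 -0.035 0 0 0 -0.029 0.3;0 -0.035 0 0 0 -0.029 0.3;0 0 0 0 0 0 0.3;0 0 0 0 0 0 0.3'
python3 - <<'E'
from h import *
t=eyes.capture("top")
o=cv2.resize(t[230:330,120:240],(480,400));cv2.imwrite("pics/valve2.png",o)
E
```

```text
time: 6.85
ee_pos: [0.4604, -0.3127, 0.2498]
eef_rot: [0.867, 0.499, -0.001, -0.001]
force: [-0.4, 0.3, -0.0]
width: 0.0555
grasp_force: 0.0
```

View pics/valve2.png

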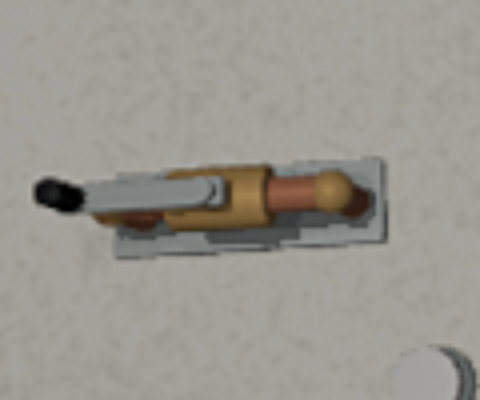

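The lever is now along the pipe, with the knob top at about (132,278), and it stayed put after release. Next is the flask grasp.

```bash
python3 -c "
from h import *
k=atz('top',132,278.2,.128);a=np.array([.461,.2475]);d=k[:2]-a;print(k,np.hypot(*d),np.degrees(np.arctan2(d[1],d[0])))"
python3 -m handwheel '0.001 0.001 -0.035 0 0 0 0.3;0.001 0.001 -0.035 0 0 0 0.3;0 0 -0.035 0 0 0 0.3;0 0 -0.03 0 0 0 0.3;0 0 -0.015 0 0 0 0.3;0 0 -0.01 0 0 0 0.3;0 0 -0.006 0 0 0 0.3;0 0 0 0 0 0 0.3'
python3 - <<'E'
from h import *
t=eyes.capture("top");s=eyes.capture("side")
o=np.hstack([cv2.resize(t[230:330,370:480],(396,360)),cv2.resize(s[100:200,310:420],(396,360))]);cv2.imwrite("pics/fl1.png",o)
E
```

```text
[0.45532981 0.32004352 0.128     ] 0.07276478295628425 94.4692986915883
time: 7.57
ee_pos: [0.4631, -0.3081, 0.0846]
eef_rot: [0.865, 0.501, -0.0, -0.001]
force: [0.8, -0.8, -0.1]
width: 0.0555
grasp_force: 0.0
```

View pics/fl1.png

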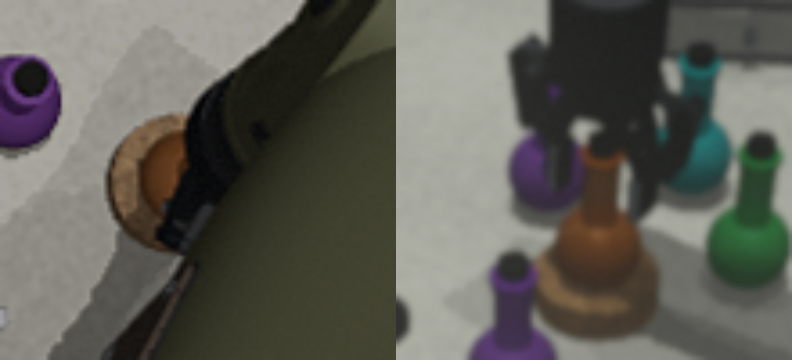

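The open fingers straddle the amber neck evenly (side crop, neck at x≈600 and fingers at 560 and 640). Closing and lifting.

```bash
python3 -m handwheel '-0.0005 -0.0015 0 0 0 0 0.3;0 0 0 0 0 0 -1;0 0 0 0 0 0 -1;0 0 0 0 0 0 -1;0 0 0 0 0 0 -1;0 0 0 0 0 0 -1;0 0 0 0 0 0 -1;0 0 0.01 0 0 0 -1;0 0 0.02 0 0 0 -1;0 0 0.03 0 0 0 -1;0 0 0.03 0 0 0 -1;0 0 0.03 0 0 0 -1;0 0 0 0 0 0 -1;0 0 0 0 0 0 -1'
python3 - <<'E'
from h import *
t=eyes.capture("top");s=eyes.capture("side")
cv2.imwrite("pics/t3.png",t);cv2.imwrite("pics/s3.png",s)
o=np.hstack([cv2.resize(t[210:310,370:480],(396,360)),cv2.resize(s[80:180,310:420],(396,360))]);cv2.imwrite("pics/fl2.png",o)
print(readout.sense()["wrist_torque"])
E
```

```text
time: 8.83
ee_pos: [0.4639, -0.3114, 0.2074]
eef_rot: [0.866, 0.5, 0.001, 0.002]
force: [0.4, 0.3, -1.4]
width: 0.0261
grasp_force: 59.2
[0.03558972 0.01264624 0.04683502]
```

View pics/fl2.png

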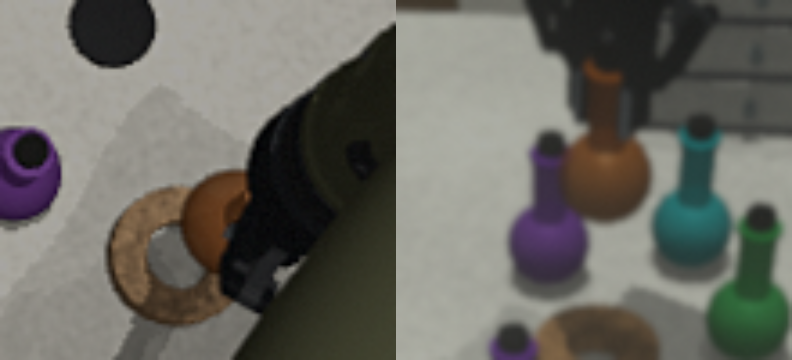

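The amber flask is held upright and clear of the cork ring (width 26.1 mm). I'll raise it further, since the path passes over a purple flask, and carry it over the mixer.

```bash
python3 -m handwheel '0 0 0.015 0 0 0 -1;0 0 0.025 0 0 0 -1;0.004 0.012 0.01 0 0 0 -1;0.008 0.024 0 0 0 0 -1;0.008 0.024 0 0 0 0 -1;0.008 0.024 0 0 0 0 -1;0.008 0.024 0 0 0 0 -1;0.008 0.024 0 0 0 0 -1;0.008 0.024 0 0 0 0 -1;0.008 0.024 0 0 0 0 -1;0.008 0.024 0 0 0 0 -1;0.008 0.024 0 0 0 0 -1;0.008 0.024 0 0 0 0 -1;0.008 0.024 -0.02 0 0 0 -1;0.004 0.01 -0.02 0 0 0 -1;0 0 -0.02 0 0 0 -1;0 0 -0.02 0 0 0 -1;0 0 -0.02 0 0 0 -1;0 0 0 0 0 0 -1;0 0 0 0 0 0 -1'
python3 - <<'E'
from h import *
t=eyes.capture("top");s=eyes.capture("side");p=readout.sense()["ee_pos"];print(p)
b=p+[0,0,-.066+.031];print("ball expected top/side",proj("top",b),proj("side",b))
o=np.hstack([cv2.resize(t[180:280,250:360],(396,360)),cv2.resize(s[180:280,270:380],(396,360))]);cv2.imwrite("pics/mx1.png",o)
E
```

```text
time: 10.6
ee_pos: [0.5568, -0.0241, 0.1534]
eef_rot: [0.866, 0.501, -0.002, -0.001]
force: [0.3, 0.1, -2.4]
width: 0.0263
grasp_force: 59.2
[ 0.55906092 -0.02443553  0.15583749]
ball expected top/side [295.7 231.2] [314.6 228.1]
```

View pics/mx1.png

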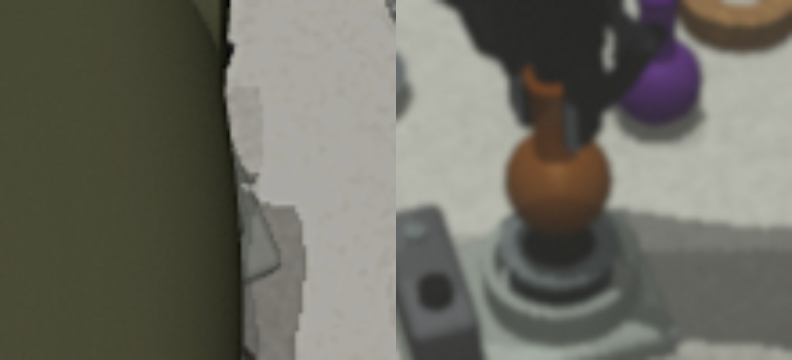

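Seen from the side, the ball (315,230.6) is centred over the ring (314.5,248). I'll lower it slowly while watching the force.

```bash
python3 -m handwheel '0.001 -0.001 -0.01 0 0 0 -1;0 0 -0.01 0 0 0 -1;0 0 -0.006 0 0 0 -1;0 0 -0.004 0 0 0 -1;0 0 -0.003 0 0 0 -1;0 0 0 0 0 0 -1;0 0 0 0 0 0 -1'; python3 -m handwheel '0 0 -0.002 0 0 0 -1;0 0 -0.002 0 0 0 -1;0 0 -0.002 0 0 0 -1;0 0 0 0 0 0 -1;0 0 0 0 0 0 -1'
```

```text
time: 11.28
ee_pos: [0.56, -0.0258, 0.1226]
eef_rot: [0.866, 0.5, 0.0, 0.0]
force: [-0.7, -0.3, 1.9]
width: 0.0261
grasp_force: 59.5
time: 11.7
ee_pos: [0.5602, -0.0258, 0.1166]
eef_rot: [0.866, 0.5, 0.0, 0.0]
force: [-1.2, -0.6, 3.8]
width: 0.0261
grasp_force: 59.6
```

```bash
python3 -m handwheel '0 0 -0.002 0 0 0 -1;0 0 -0.002 0 0 0 -1;0 0 -0.002 0 0 0 -1;0 0 -0.002 0 0 0 -1;0 0 0 0 0 0 -1;0 0 0 0 0 0 -1;0 0 0 0 0 0 -1'
python3 - <<'E'
from h import *
f=[]
for i in range(6):
    s=eyes.capture("side");q=readout.sense();f.append(q["force"])
print(np.mean(f,0),q["ee_pos"])
print("rim",proj("side",[.56,-.0255,.05]))
o=cv2.resize(s[200:290,265:375],(770,630))[:600];cv2.imwrite("pics/mx2.png",o)
E
```

```text
time: 12.28
ee_pos: [0.5603, -0.0257, 0.109]
eef_rot: [0.866, 0.501, 0.0, 0.0]
force: [-1.8, -1.2, 8.4]
width: 0.0264
grasp_force: 59.9
[-1.62049471 -0.94644817  7.75774161] [ 0.56031845 -0.02577128  0.10902536]
rim [315.3 250.7]
```

View pics/mx2.png

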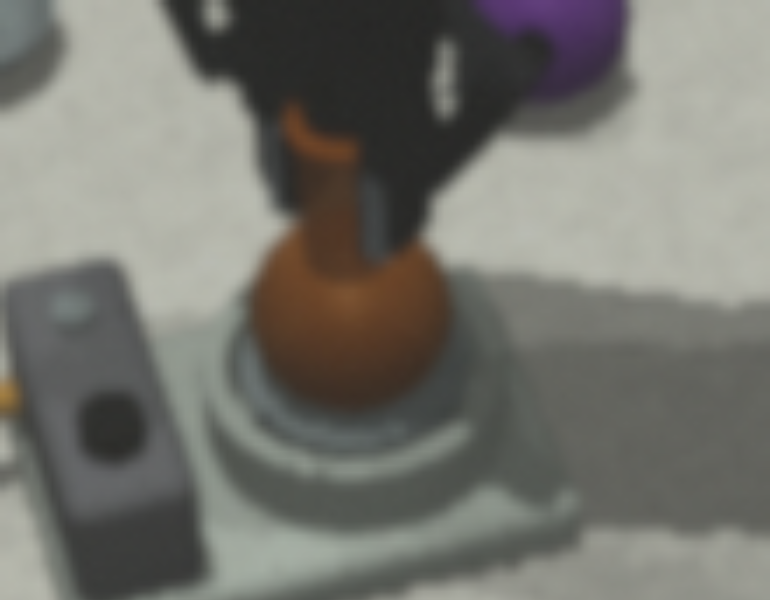

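The flask is upright and centred, and the ring is almost level with the rim. About 9.7 N of spring force means roughly 13.5 mm down, so I'll press another 3.5 mm.

```bash
python3 -m handwheel '0 0 -0.0015 0 0 0 -1;0 0 -0.001 0 0 0 -1;0 0 -0.001 0 0 0 -1;0 0 0 0 0 0 -1;0 0 0 0 0 0 -1;0 0 0 0 0 0 -1;0 0 0 0 0 0 -1;0 0 0 0 0 0 -1;0 0 0 0 0 0 -1;0 0 0 0 0 0 -1;0 0 0 0 0 0 -1'
python3 - <<'E'
from h import *
f=[]
for i in range(8):
    s=eyes.capture("side");q=readout.sense();f.append(q["force"])
print(np.mean(f,0),q["ee_pos"])
o=cv2.resize(s[200:290,265:375],(770,630))[:600];cv2.imwrite("pics/mx3.png",o)
E
```

```text
time: 13.5
ee_pos: [0.5604, -0.0257, 0.1058]
eef_rot: [0.866, 0.501, 0.001, 0.0]
force: [-2.3, -2.0, 9.3]
width: 0.0259
grasp_force: 60.3
[-2.41555728 -1.488089    9.47449126] [ 0.56040965 -0.02573839  0.10576288]
```

View pics/mx3.png

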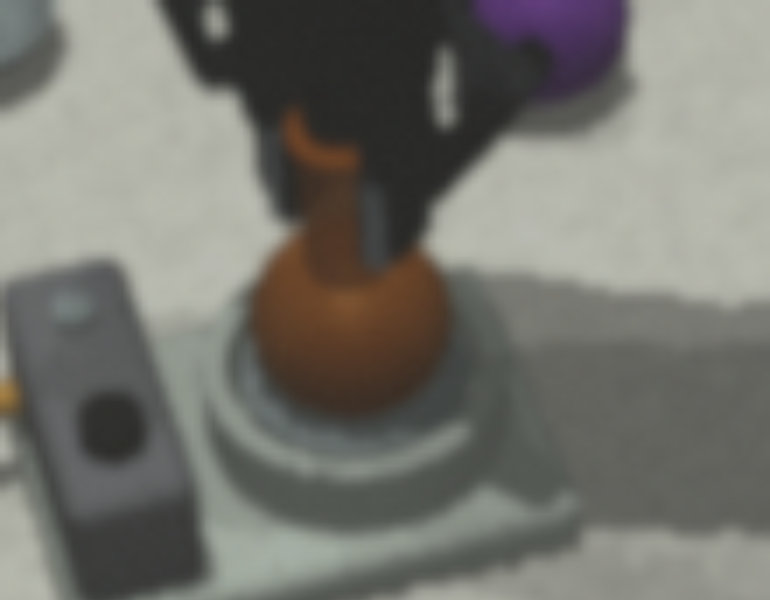

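The ring is now just below the rim. The force rose 1.7 N over 3.2 mm, which matches the spring and puts it about 17 mm down. Handing in.

```bash
python3 -c "
from rig import manip; print(manip.hand_in())"
```

```text
the job is handed in; nothing more can be done
None
```

I opened the valve to its stop and handed in with the amber flask still held upright in the mixer's ring, pressed down about 17 mm by the force reading (level is 15 mm); the hand-in gave no verdict.

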